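# Run a press carriage down its slope and catch it

### The arm

A 6-joint arm with a two-finger parallel gripper is mounted at the origin on the work surface. World frame = base frame: x ahead of the robot, y to its left, z up, the work surface at z = 0. Lengths are in m, angles in rad, forces in N, time in s.
With the tool pointing down it reaches from about 0.15 to 0.775 m from the base axis. Payload 6.1 kg.
Tool frame: the origin (TCP) lies midway between the tips of the shut fingers; the grasp point (between the pads) lies 19 mm behind it (arm.grip_depth is the distance from the TCP to the grasp point, in m); z points along the fingers, y is the line along which they close (so a half turn about z gives the same grasp; the last joint's range is limited). The gripper opens to 85 mm and grips with 20 to 120 N. Pads are 22 mm wide; open, the fingers measure 114 mm over their backs; the gripper's body (76 mm by 85 mm) begins 54 mm behind the grasp point. The pads swing forward as they close: fully open they stand 13 mm farther back than shut.
Start: joints at [1.162, 0.126, -0.04, 1.405, 0, 1.571], TCP at [0.209, 0.482, 0.231] pointing down, gripper open.
Joint ranges: [-2.72, 2.72], [-0.95, 1.95], [-1.27, 1.35], [-1.78, 2.02], [-1.46, 1.47], [-3.14, 3.14]. Speed limits (rad/s): [2.39, 2.39, 3.01, 3.14, 3.14, 3.14].

### API

Orientations are given as a unit quaternion [w, x, y, z].
In Python, from plant import arm gives the robot as it stands.
- The arm moves only by the tool apply_moves, never from a script. Its argument "plan" is a list of rows, each an object with "linear": the shift along the tool's x, y, z in units of 0.5 m (1.0 is 0.5 m), a list of three; "delta_rot": the turn, a rotation vector about the tool's x, y, z in units of pi/2 rad (1.0 is pi/2 rad), a list of three; "fingers": the opening, from -1 (shut) to 1 (fully open). A call has 1 to 8 rows; each row shifts and turns the commanded pose from where the row before left it, along the tool's axes as they then stand; what a row does not reach is not made up. A row lasts 1/10 s, in which the tool goes at most 50 mm and 8.59 degrees, less where a joint would pass 70% of its speed; a pose out of reach is approached as far as the arm can. A call with a number of a shift or a turn outside -1 to 1 is refused whole. A call with a gripper value outside its range is refused whole. The fingers move at their own pace and stop on an object; "newtons" is the grip in N (left out, the last holds). Time passes only in rows, so rows that do not move let the fingers close. It gives the time, the measured TCP pose, the force, the opening and the grip force at its end, in the units of the state.
- arm.sense(): the state, without advancing time (a new reading comes with each control period).
- arm.camera(name): name is "scene" or "top" or "wrist"; returns a dict with "img" (480x640x3 uint8, red, green, blue), "z_map" (480x640 float32, m along the optical axis (not along the pixel's ray), 0 where there is no reading), "fx", "fy", "cx", "cy" (pixels), "xyz" and "orientation" of the camera in the world. Camera axes: x right, y down, z forward; pixel columns grow to the right and rows downward; lengths in m; the calibration is good to about 2 mm. A picture is of the moment at which its call begins.
- arm.sign_off(): hands the job in; it is judged then, once.
The state is a dict: "t": time; "qpos": joint angles; "joint_vel": joint speeds; "joint_efforts": joint torques, N m; "tool_pos": TCP position; "tool_rot": TCP orientation; "wrist_force": force on the tool from outside, world axes, zero at the start; "ft_torque": the same for the moment, N m; "opening": finger opening in m; "finger_force": force on a finger pad.
Only numpy, scipy, OpenCV 4.12 (cv2) and the standard library are available. Lean on these libraries where they do the work, as an engineer would, in place of code of your own. Each camera call takes 0.05 s, during which the arm holds its last target. There are 200 camera calls.

### The job

Press the freshly glued cork strip: take the carriage by its handle post from the low end of the sloping bed, draw it up until its roller is above the strip's upper end, and let go so that it runs down over the whole strip by its own weight, untouched. Catch it gently below the strip, before it reaches the low end stop, and bring it to rest there; the slim weight standing on its deck must neither rock nor shift at any time, and nothing else on the bench is to be disturbed. Finish while holding the carriage still between the strip and the stop.

Things in the scene. Friction and masses are not known exactly. Their poses are not given: they have to be found in the camera images.
- bed: Sloping wooden press bed, 600 x 90 mm, fixed on the bench, two steel running strips, a stop at each end. Origin on the bench under its middle; its y axis points along it, up the slope (rise 35 mm per metre), z up, x across it, away from the robot; its yaw varies. Its top is 50 mm above the bench at its middle.
- strip_low (a point): Lower end of the flat cork strip (34 mm wide, 160 mm long, 2 mm thick) glued along the middle of the bed. The roller is over it at carriage joint 0.20.
- strip_high (a point): Upper end of the cork strip. The roller is over it at carriage joint 0.36.
- carriage (a joint): Travel of the aluminium press carriage along the slope, m: 0 = against the low end stop (its start), growing uphill to 0.45 at the upper stop. Guided by the bed, it cannot lift or turn. Viscous drag about 0.8 N per m/s; nominally 0.8 kg (true: half to one and a half times that) plus the weight. Let go above the strip, it leaves the strip after 1 to 1.6 s at 0.2 to 0.3 m/s.
- handle (a point): Grip point on the carriage's upright round wooden handle post: 24 mm diameter, 60 mm tall above its flat arm, on the carriage's robot side (92 mm from the roller's middle, towards the bed's -x). The point is on the post's axis, 40 mm above the arm and 24 mm below the post's top; it moves with the carriage.
- deck (a point): Spot on the carriage's flat level deck (100 x 90 mm, 9 mm thick, top about 55 mm above the bed) on which the weight stands, 107 mm from the handle post across the bed. It moves with the carriage.
- weight: Slim brass-coloured cylinder, 40 mm diameter, 170 mm tall, 0.2 kg, standing loose on the deck. Origin at the middle of its underside, z up along it. It starts to rock at about 2.3 m/s2 and falls over if the carriage is stopped or jerked suddenly.
- hat: Straw hat lying on the bench, 260 mm across, 118 mm tall; leave alone. Origin at the middle of its underside.
- spool: Wooden spool, 70 mm across, 45 mm tall; leave alone. Origin at the middle of its underside.
- jar: Amber glass jar, 64 mm diameter, 85 mm tall; leave alone. Origin at the middle of its underside.
- brush: Hand brush with a wooden handle lying on the bench; leave alone.

How it is judged:
By the outcome, as a careful person would: the job done as asked, in the order asked, and still so for the second after the job is handed in, while the arm keeps its last pose, push and grip.
It also fails if it takes over 42 s, if anything falls off the work surface, if the arm or the gripper's body presses on something with over 40 N, if the wrist force passes 120 N, or if a joint passes its speed limit or range.

## Working session

There is one attempt and no reset: what is moved stays moved. The work goes in short steps, Python scripts to look and compute and a tool call to move; the robot and the scene stay as the last step left them, time stands still between calls to the robot, and variables do not carry over. Pictures are saved under pics/ and viewed, at most 10 in all, crops included, and the job is handed in when it is done.

Besides the shell and the picture viewer there is one more tool, called after "Emit:" by a JSON object that holds its "method" and its "body", one argument or row to a line. apply_moves: Moves the arm, as the interface text tells. Shifts and turns lie within -1 to 1; 1 stands for 0.5 m of shift or pi/2 rad of turn. Its arguments: {"type":"object","properties":{"plan":{"type":"array","items":{"type":"object","properties":{"linear":{"type":"array","items":{"type":"number","minimum":-1,"maximum":1}},"delta_rot":{"type":"array","items":{"type":"number","minimum":-1,"maximum":1}},"fingers":{"type":"number"}}}},"newtons":{"type":"number"}},"required":["plan"]}

```bash
mkdir -p pics; ls; python3 - <<'E'
from plant import arm
import cv2,numpy as np
s=arm.sense(); print({k:np.round(v,3).tolist() for k,v in s.items()})
for n in("scene","top"):
    c=arm.camera(n); cv2.imwrite(f"pics/{n}0.png",c["img"][:,:,::-1]); np.savez(f"{n}0.npz",**c)
    print(n,c["fx"],c["fy"],c["cx"],c["cy"],np.round(c["xyz"],3),np.round(c["orientation"],4))
E
```

```text
pics
{'t': 0.0, 'qpos': [1.162, 0.126, -0.041, 1.405, 0.0, 1.571], 'joint_vel': [-0.002, -0.002, 0.001, -0.001, -0.0, 0.0], 'joint_efforts': [0.001, -43.592, 35.292, 0.017, 0.0, -0.0], 'tool_pos': [0.209, 0.481, 0.231], 'tool_rot': [-0.0, 0.203, 0.979, -0.001], 'wrist_force': [-0.044, -0.089, 0.106], 'ft_torque': [-0.074, 0.01, 0.027], 'finger_force': 0.0, 'opening': 0.085}
scene 525.0753770766856 525.0753770766856 325.6820076182416 241.57620424548202 [ 1.516 -0.328  1.405] [-0.2546  0.7671  0.5585 -0.1868]
top 605.561280874331 605.561280874331 316.87194279182904 238.6676531688802 [ 0.456 -0.012  1.687] [-0.0318  0.709  -0.7039  0.0276]
```

View pics/scene0.png

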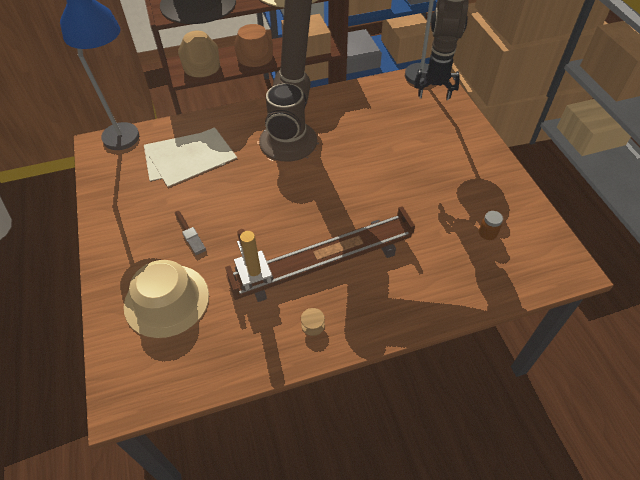

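View pics/top0.png

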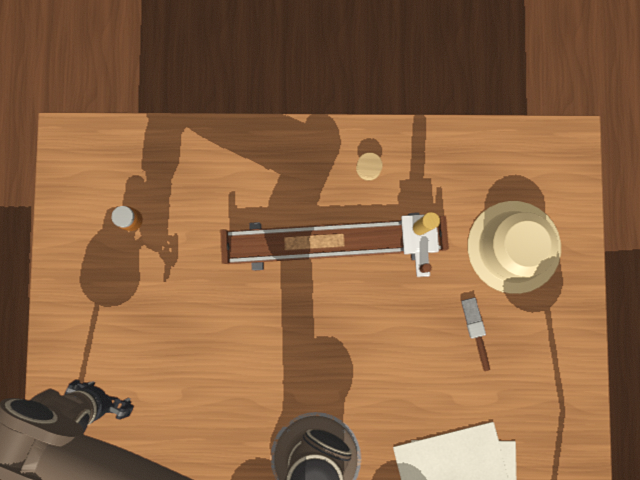

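The top view shows the bed running from the upper stop (225,247) to the lower stop (444,233). The carriage is at the low end: weight top at (430,222), handle post at (424,268), cork at (285–345,241). The hat is at (515,245), well right of the low stop.

```bash
cat > h.py <<'E'
import numpy as np,cv2
from scipy.spatial.transform import Rotation as R
def load(n): return dict(np.load(n))
def cloud(c):
    v,u=np.mgrid[0:480,0:640]; z=c["z_map"]
    p=np.stack([(u-c["cx"])/c["fx"]*z,(v-c["cy"])/c["fy"]*z,z],-1)
    q=c["orientation"]; return p@R.from_quat(q,scalar_first=True).as_matrix().T+c["xyz"]
E
python3 - <<'E'
from h import *
np.set_printoptions(precision=3,suppress=True)
c=load("top0.npz");P=cloud(c);I=c["img"]
print("bench z",P[300:400,200:260,2].mean())
print(P[260:278,418:434,2]); print(I[264:272:2,418:434:2].tolist())
# cork mask
hsv=cv2.cvtColor(I,cv2.COLOR_RGB2HSV)
reg=np.zeros((480,640),bool);reg[215:272,215:455]=1
m=reg&(P[...,2]>.03)&(P[...,2]<.075)
# rails: bright low-sat
r=m&(hsv[...,1]<60)&(hsv[...,2]>110); r[:,398:]=0
n,l,st,ce=cv2.connectedComponentsWithStats(r.astype(np.uint8))
for i in range(1,n):
    if st[i,4]>60:
        X=P[l==i]; d=np.linalg.svd(X-X.mean(0),full_matrices=False)[2][0]; print("rail",st[i],X.mean(0),d/d[1],X[:,1].min(),X[:,1].max())
k=(hsv[...,2]>130)&(hsv[...,1]>60)&reg; k[:,:275]=0;k[:,355:]=0;k[:232]=0;k[252:]=0
X=P[k];print("cork",len(X),X.mean(0),X.min(0),X.max(0))
# weight top
w=(P[...,2]>.24)&(P[...,2]<.32); w[:180]=0;w[300:]=0;w[:,:400]=0;w[:,460:]=0
X=P[w];print("weight",len(X),X.mean(0),X.min(0),X.max(0))
s=load("scene0.npz");Q=cloud(s)
a=(Q[...,0]>.3)&(Q[...,0]<.46)&(Q[...,1]>-.4)&(Q[...,1]<-.2)&(Q[...,2]>.1)
for v,u in np.argwhere(a)[::3]: print((u,v),Q[v,u],s["img"][v,u])
E
```

```text
bench z 0.009923829599222446
[[ 0.095  0.098  0.106  0.101  0.103  0.089  0.092  0.098  0.106  0.093
  -0.005  0.008  0.006 -0.004 -0.003  0.002]
 [ 0.102  0.093  0.101  0.095  0.098  0.101  0.096  0.095  0.102  0.099
   0.092  0.005 -0.    -0.001  0.005  0.004]
 [ 0.096  0.101  0.101  0.1    0.1    0.101  0.1    0.096  0.097  0.101
   0.097  0.003 -0.    -0.002 -0.009 -0.002]
 [ 0.094  0.102  0.104  0.102  0.107  0.104  0.153  0.161  0.159  0.163
   0.162  0.006 -0.004 -0.001  0.004  0.001]
 [ 0.098  0.097  0.095  0.121  0.138  0.16   0.167  0.152  0.166  0.163
   0.162  0.162  0.003 -0.004  0.002 -0.005]
 [ 0.102  0.095  0.121  0.138  0.157  0.163  0.161  0.158  0.156  0.159
   0.164  0.166  0.155  0.007 -0.004  0.002]
 [ 0.101  0.119  0.138  0.151  0.155  0.169  0.162  0.162  0.166  0.165
   0.16   0.159  0.158  0.006 -0.004  0.006]
 [ 0.102  0.111  0.134  0.149  0.16   0.159  0.163  0.163  0.166  0.162
   0.164  0.172  0.159 -0.005  0.003  0.012]
 [ 0.108  0.12   0.136  0.145  0.159  0.162  0.162  0.162  0.162  0.164
   0.159  0.16   0.161 -0.001  0.005 -0.006]
 [ 0.101  0.112  0
[... 1211 characters left out ...]
[126, 78, 52], [128, 80, 54], [129, 81, 54], [119, 75, 50], [181, 127, 81]], [[194, 188, 179], [63, 37, 23], [94, 58, 41], [133, 82, 58], [132, 83, 54], [131, 82, 56], [122, 74, 49], [185, 131, 83]], [[229, 227, 218], [103, 74, 59], [92, 54, 34], [130, 80, 52], [133, 82, 52], [125, 77, 47], [140, 90, 58], [179, 127, 82]]]
rail [228 222 170  14 589] [0.622 0.004 0.055] [-0.072  1.     0.033] -0.22011815670750975 0.23844132581358776
rail [230 248 168  14 580] [0.55  0.005 0.055] [-0.072  1.     0.034] -0.21893911425099052 0.23111924194068947
cork 634 [ 0.586 -0.018  0.072] [ 0.456 -0.102  0.041] [0.61  0.085 1.687]
weight 256 [ 0.62  -0.268  0.266] [ 0.602 -0.289  0.24 ] [ 0.641 -0.25   0.276]
```

```bash
python3 - <<'E'
from h import *
np.set_printoptions(precision=4,suppress=True)
c=load("top0.npz");P=cloud(c)
def sel(z0,z1,v0,v1,u0,u1):
    m=(P[...,2]>z0)&(P[...,2]<z1);r=np.zeros_like(m);r[v0:v1,u0:u1]=1;return P[m&r]
po=sel(.152,.175,255,285,410,440); we=sel(.255,.285,195,245,405,455)
for n,X in(("post",po),("weight",we)):
    print(n,len(X),X.mean(0),"mid",(X.max(0)+X.min(0))/2,np.ptp(X,axis=0), np.median(X[:,2]))
u=np.array([-.072,1,0]);u/=np.linalg.norm(u);x=np.array([u[1],-u[0],0])
d=we.mean(0)-po.mean(0);print("across",d@x,"along",d@u)
# second view: post in scene
s=load("scene0.npz");Q=cloud(s)
m=(Q[...,0]>.47)&(Q[...,0]<.55)&(Q[...,1]>-.33)&(Q[...,1]<-.23)&(Q[...,2]>.11)
print("scene post",m.sum(),Q[m].mean(0) if m.any() else "")
from plant import arm
t=arm.sense();T=R.from_quat(t["tool_rot"],scalar_first=True).as_matrix();print(T)
print(np.degrees(np.arctan2(T[1,1],T[0,1])))
E
```

```text
post 71 [ 0.515  -0.2773  0.1611] mid [ 0.5153 -0.278   0.1619] [0.0205 0.0211 0.0192] 0.1610963302673969
weight 235 [ 0.621  -0.2691  0.2679] mid [ 0.6215 -0.2697  0.2654] [0.0396 0.039  0.0203] 0.2681578559120772
across 0.10633108629005457 along 0.0005713411602528739
scene post 46 [ 0.5138 -0.2813  0.1517]
[[-0.9176  0.3975 -0.0006]
 [ 0.3975  0.9176 -0.0013]
 [ 0.     -0.0015 -1.    ]]
66.57745815194157
```

Emit:
{"method": "apply_moves", "body": {
  "plan": [
    {"delta_rot":[0,0,0.087],"linear":[0,0,0],"fingers":1},
    {"delta_rot":[0,0,0.087],"linear":[0,0,0],"fingers":1},
    {"delta_rot":[0,0,0.087],"linear":[0,0,0],"fingers":1},
    {"delta_rot":[0,0,0.087],"linear":[0,0,0],"fingers":1},
    {"delta_rot":[0,0,0.087],"linear":[0,0,0],"fingers":1},
    {"delta_rot":[0,0,0.087],"linear":[0,0,0],"fingers":1},
    {"delta_rot":[0,0,0.087],"linear":[0,0,0],"fingers":1},
    {"delta_rot":[0,0,0.085],"linear":[0,0,0],"fingers":1}
  ]
}}

```text
t: 0.9
tool_pos: [0.2086, 0.4815, 0.2309]
tool_rot: [0.0, 0.683, 0.73, -0.0]
wrist_force: [-0.3, 0.3, -0.5]
opening: 0.0853
finger_force: 0.0
```

Emit:
{"method": "apply_moves", "body": {
  "plan": [
    {"linear":[-0.087,0.028,0],"delta_rot":[0,0,0],"fingers":1},
    {"linear":[-0.087,0.028,0],"delta_rot":[0,0,0],"fingers":1},
    {"linear":[-0.087,0.028,0],"delta_rot":[0,0,0],"fingers":1},
    {"linear":[-0.087,0.028,0],"delta_rot":[0,0,0],"fingers":1},
    {"linear":[-0.087,0.028,0],"delta_rot":[0,0,0],"fingers":1},
    {"linear":[-0.087,0.028,0],"delta_rot":[0,0,0],"fingers":1},
    {"linear":[-0.087,0.028,0],"delta_rot":[0,0,0],"fingers":1},
    {"linear":[-0.087,0.028,0],"delta_rot":[0,0,0],"fingers":1}
  ]
}}

```text
t: 1.7
tool_pos: [0.3454, 0.1409, 0.2312]
tool_rot: [0.0, 0.681, 0.732, 0.0]
wrist_force: [1.7, 0.2, -0.1]
opening: 0.0854
finger_force: 0.0
```

Emit:
{"method": "apply_moves", "body": {
  "plan": [
    {"linear":[-0.087,0.028,0],"delta_rot":[0,0,0],"fingers":1},
    {"linear":[-0.087,0.028,0],"delta_rot":[0,0,0],"fingers":1},
    {"linear":[-0.087,0.028,0],"delta_rot":[0,0,0],"fingers":1},
    {"linear":[-0.087,0.028,0],"delta_rot":[0,0,0],"fingers":1},
    {"linear":[-0.087,0.028,0],"delta_rot":[0,0,0],"fingers":1},
    {"linear":[-0.087,0.028,0],"delta_rot":[0,0,0],"fingers":1},
    {"linear":[-0.087,0.028,0],"delta_rot":[0,0,0],"fingers":1}
  ]
}}

```text
t: 2.4
tool_pos: [0.4651, -0.156, 0.231]
tool_rot: [-0.0, 0.681, 0.732, -0.0]
wrist_force: [0.8, 1.3, 1.0]
opening: 0.0856
finger_force: 0.0
```

Emit:
{"method": "apply_moves", "body": {
  "plan": [
    {"linear":[0,0,0],"delta_rot":[0,0,0],"fingers":1}
  ]
}}

```text
t: 2.5
tool_pos: [0.4661, -0.1582, 0.2299]
tool_rot: [-0.0, 0.683, 0.73, -0.001]
wrist_force: [0.7, 0.6, -0.4]
opening: 0.0855
finger_force: 0.0
```

Emit:
{"method": "apply_moves", "body": {
  "plan": [
    {"linear":[0,0,0],"delta_rot":[0,0,0],"fingers":1},
    {"linear":[0,0,0],"delta_rot":[0,0,0],"fingers":1}
  ]
}}

```text
t: 2.7
tool_pos: [0.4645, -0.1534, 0.231]
tool_rot: [-0.001, 0.681, 0.732, -0.0]
wrist_force: [-0.3, 0.8, -0.0]
opening: 0.0855
finger_force: 0.0
```

Emit:
{"method": "apply_moves", "body": {
  "plan": [
    {"linear":[-0.08,0.026,0],"delta_rot":[0,0,0],"fingers":1},
    {"linear":[-0.08,0.026,0],"delta_rot":[0,0,0],"fingers":1},
    {"linear":[-0.06,0.02,0],"delta_rot":[0,0,0],"fingers":1},
    {"linear":[-0.034,0.01,0],"delta_rot":[0,0,0],"fingers":1},
    {"linear":[0,0,0],"delta_rot":[0,0,0],"fingers":1},
    {"linear":[0,0,0],"delta_rot":[0,0,0],"fingers":1}
  ]
}}

```text
t: 3.3
tool_pos: [0.5148, -0.2764, 0.2313]
tool_rot: [-0.0, 0.681, 0.732, 0.0]
wrist_force: [-0.1, 1.1, 0.3]
opening: 0.0856
finger_force: 0.0
```

```bash
python3 - <<'E'
from plant import arm
import cv2,numpy as np
print(np.round(arm.sense()["tool_pos"],4))
c=arm.camera("wrist"); cv2.imwrite("pics/w1.png",c["img"][:,:,::-1]); np.savez("w1.npz",**c);print(c["xyz"],c["orientation"],c["fx"])
E
```

```text
[ 0.5148 -0.2764  0.2313]
[ 0.50876506 -0.20490335  0.37545188] [0.14025008 0.98944091 0.03614901 0.00546389] 421.8478279586591
```

View pics/w1.png

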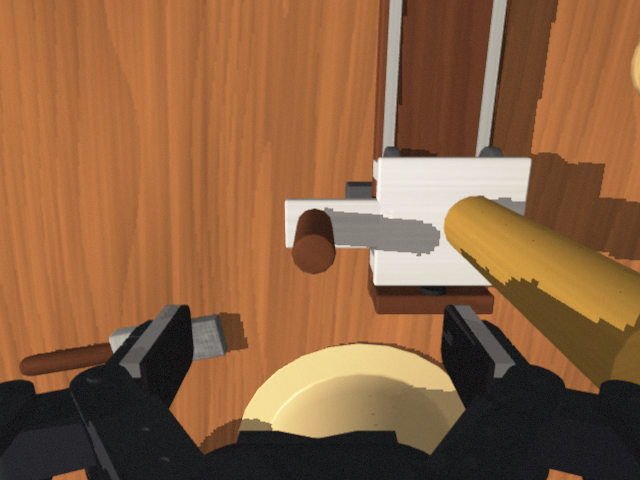

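The wrist view shows the post top at (315,252), centred between the open fingers (about 160 and 480). The weight is clear to the right.

Emit:
{"method": "apply_moves", "body": {
  "plan": [
    {"linear":[-0.003,0,0.03],"delta_rot":[0,0,0],"fingers":1},
    {"linear":[0,0,0.05],"delta_rot":[0,0,0],"fingers":1},
    {"linear":[0,0,0.05],"delta_rot":[0,0,0],"fingers":1},
    {"linear":[0,0,0.05],"delta_rot":[0,0,0],"fingers":1},
    {"linear":[0,0,0.03],"delta_rot":[0,0,0],"fingers":1},
    {"linear":[0,0,0.014],"delta_rot":[0,0,0],"fingers":1},
    {"linear":[0,0,0],"delta_rot":[0,0,0],"fingers":1}
  ]
}}

```text
t: 4.05
tool_pos: [0.5146, -0.2779, 0.119]
tool_rot: [-0.001, 0.681, 0.732, -0.0]
wrist_force: [0.5, 0.1, 0.4]
opening: 0.0852
finger_force: 0.0
```

Emit:
{"method": "apply_moves", "body": {
  "plan": [
    {"linear":[0,0,0],"delta_rot":[0,0,0],"fingers":-0.2},
    {"linear":[0,0,0],"delta_rot":[0,0,0],"fingers":-0.2}
  ],
  "newtons": 25
}}

```text
t: 4.25
tool_pos: [0.5157, -0.2793, 0.1207]
tool_rot: [0.001, 0.681, 0.732, 0.0]
wrist_force: [-0.1, -0.2, 0.4]
opening: 0.0593
finger_force: 0.0
```

Emit:
{"method": "apply_moves", "body": {
  "plan": [
    {"linear":[0,0,0],"delta_rot":[0,0,0],"fingers":-0.2}
  ]
}}

```text
t: 4.35
tool_pos: [0.5156, -0.2794, 0.1203]
tool_rot: [0.001, 0.681, 0.732, 0.0]
wrist_force: [0.1, 0.5, -0.3]
opening: 0.0439
finger_force: 0.0
```

Emit:
{"method": "apply_moves", "body": {
  "plan": [
    {"linear":[0,0,0],"delta_rot":[0,0,0],"fingers":-0.2},
    {"linear":[0,0,0],"delta_rot":[0,0,0],"fingers":-0.2}
  ]
}}

```text
t: 4.55
tool_pos: [0.5152, -0.2794, 0.1196]
tool_rot: [0.0, 0.681, 0.732, 0.0]
wrist_force: [-0.2, -0.6, 0.3]
opening: 0.0343
finger_force: 0.0
```

Emit:
{"method": "apply_moves", "body": {
  "plan": [
    {"linear":[0,0,0],"delta_rot":[0,0,0],"fingers":-0.4}
  ],
  "newtons": 25
}}

```text
t: 4.65
tool_pos: [0.514, -0.2794, 0.1194]
tool_rot: [-0.001, 0.681, 0.732, -0.001]
wrist_force: [-1.5, 0.9, 0.4]
opening: 0.0257
finger_force: 0.4
```

Emit:
{"method": "apply_moves", "body": {
  "plan": [
    {"linear":[0,0,0],"delta_rot":[0,0,0],"fingers":-0.6}
  ]
}}

```text
t: 4.75
tool_pos: [0.5132, -0.2795, 0.1195]
tool_rot: [-0.001, 0.682, 0.732, -0.002]
wrist_force: [-7.3, -0.8, 5.2]
opening: 0.0234
finger_force: 25.0
```

Emit:
{"method": "apply_moves", "body": {
  "plan": [
    {"linear":[0,0,0],"delta_rot":[0,0,0],"fingers":-0.7},
    {"linear":[0,0,0],"delta_rot":[0,0,0],"fingers":-0.7}
  ]
}}

```text
t: 4.95
tool_pos: [0.5131, -0.2795, 0.1195]
tool_rot: [-0.001, 0.682, 0.732, -0.001]
wrist_force: [-7.4, 0.1, 4.4]
opening: 0.0232
finger_force: 24.9
```

Emit:
{"method": "apply_moves", "body": {
  "plan": [
    {"linear":[0.004,-0.002,-0.0001],"delta_rot":[0,0,0],"fingers":-0.7},
    {"linear":[0.008,-0.001,-0.0003],"delta_rot":[0,0,0],"fingers":-0.7},
    {"linear":[0.012,0,-0.0004],"delta_rot":[0,0,0],"fingers":-0.7},
    {"linear":[0.016,0,-0.0006],"delta_rot":[0,0,0],"fingers":-0.7},
    {"linear":[0.02,0,-0.0007],"delta_rot":[0,0,0],"fingers":-0.7},
    {"linear":[0.024,0,-0.0008],"delta_rot":[0,0,0],"fingers":-0.7},
    {"linear":[0.028,0,-0.001],"delta_rot":[0,0,0],"fingers":-0.7},
    {"linear":[0.032,0,-0.0011],"delta_rot":[0,0,0],"fingers":-0.7}
  ]
}}

```text
t: 5.75
tool_pos: [0.5079, -0.2067, 0.1221]
tool_rot: [-0.0, 0.681, 0.732, -0.0]
wrist_force: [-2.7, -0.0, 5.8]
opening: 0.0234
finger_force: 24.8
```

Emit:
{"method": "apply_moves", "body": {
  "plan": [
    {"linear":[0.036,0,-0.0013],"delta_rot":[0,0,0],"fingers":-0.7},
    {"linear":[0.04,0,-0.0014],"delta_rot":[0,0,0],"fingers":-0.7},
    {"linear":[0.04,0,-0.0014],"delta_rot":[0,0,0],"fingers":-0.7},
    {"linear":[0.04,0,-0.0014],"delta_rot":[0,0,0],"fingers":-0.7},
    {"linear":[0.04,0,-0.0014],"delta_rot":[0,0,0],"fingers":-0.7},
    {"linear":[0.04,0,-0.0014],"delta_rot":[0,0,0],"fingers":-0.7},
    {"linear":[0.04,0,-0.0014],"delta_rot":[0,0,0],"fingers":-0.7},
    {"linear":[0.04,0,-0.0014],"delta_rot":[0,0,0],"fingers":-0.7}
  ]
}}

```text
t: 6.55
tool_pos: [0.4965, -0.0484, 0.1276]
tool_rot: [-0.0, 0.681, 0.732, 0.0]
wrist_force: [-3.0, 0.1, 4.8]
opening: 0.0236
finger_force: 24.7
```

Emit:
{"method": "apply_moves", "body": {
  "plan": [
    {"linear":[0.04,0,-0.0014],"delta_rot":[0,0,0],"fingers":-0.7},
    {"linear":[0.04,0,-0.0014],"delta_rot":[0,0,0],"fingers":-0.7},
    {"linear":[0.04,0,-0.0014],"delta_rot":[0,0,0],"fingers":-0.7},
    {"linear":[0.036,0,-0.0013],"delta_rot":[0,0,0],"fingers":-0.7},
    {"linear":[0.032,0,-0.0011],"delta_rot":[0,0,0],"fingers":-0.7},
    {"linear":[0.028,0,-0.001],"delta_rot":[0,0,0],"fingers":-0.7},
    {"linear":[0.024,0,-0.0008],"delta_rot":[0,0,0],"fingers":-0.7},
    {"linear":[0.02,0,-0.0007],"delta_rot":[0,0,0],"fingers":-0.7}
  ]
}}

```text
t: 7.35
tool_pos: [0.4871, 0.0811, 0.1322]
tool_rot: [-0.0, 0.681, 0.732, 0.0]
wrist_force: [-3.1, 0.2, 6.2]
opening: 0.0235
finger_force: 24.9
```

Emit:
{"method": "apply_moves", "body": {
  "plan": [
    {"linear":[0.016,0,-0.0006],"delta_rot":[0,0,0],"fingers":-0.7},
    {"linear":[0.012,0,-0.0004],"delta_rot":[0,0,0],"fingers":-0.7},
    {"linear":[0.008,0,-0.0003],"delta_rot":[0,0,0],"fingers":-0.7},
    {"linear":[0.004,0,-0.0001],"delta_rot":[0,0,0],"fingers":-0.7},
    {"linear":[0,0,0],"delta_rot":[0,0,0],"fingers":-0.7},
    {"linear":[0,0,0],"delta_rot":[0,0,0],"fingers":-0.7},
    {"linear":[0,0,0],"delta_rot":[0,0,0],"fingers":-0.7}
  ]
}}

```text
t: 8.05
tool_pos: [0.4857, 0.1004, 0.1328]
tool_rot: [-0.001, 0.681, 0.732, 0.0]
wrist_force: [-3.5, -1.6, 5.9]
opening: 0.0234
finger_force: 24.9
```

```bash
cat >> h.py <<'E'
U=np.array([-.072,1,0])/np.hypot(1,.072)
W0=np.array([.621,-.2691,0])   # weight top at joint 0
def joint(c):
    P=cloud(c);A=P-W0
    a=A@U;x=A@np.array([U[1],-U[0],0])
    m=(abs(x)<.03)&(a>-.03)&(a<.5)&(P[...,2]>.25)&(P[...,2]<.30)
    h=cv2.cvtColor(c["img"],cv2.COLOR_RGB2HSV); m&=h[...,1]>120
    X=P[m]; return m.sum(),X.mean(0)if m.any() else None,(X-W0).mean(0)@U, np.ptp(X,axis=0)
E
python3 - <<'E'
from h import *
from plant import arm
print(joint(load("top0.npz")))
c=arm.camera("top"); np.savez("top1.npz",**c); cv2.imwrite("pics/top1.png",c["img"][:,:,::-1])
print(joint(c)); s=arm.sense(); print(s["t"],s["tool_pos"],s["wrist_force"],s["qpos"])
E
```

```text
(np.int64(237), array([ 0.62074402, -0.26891579,  0.2675779 ]), np.float64(0.0002021172162439485), array([0.03961526, 0.03897642, 0.02428839]))
(np.int64(222), array([0.59335295, 0.10748263, 0.27969202]), np.float64(0.3775957510750881), array([0.03906855, 0.0359024 , 0.03726661]))
8.1 [0.48574924 0.10043351 0.13283738] [-3.6200097  -1.22502229  6.3696748 ] [ 2.03304836e-01  9.04541716e-02 -2.95729121e-01  1.18487864e+00
  9.77265478e-04  1.70170374e+00]
```

View pics/top1.png

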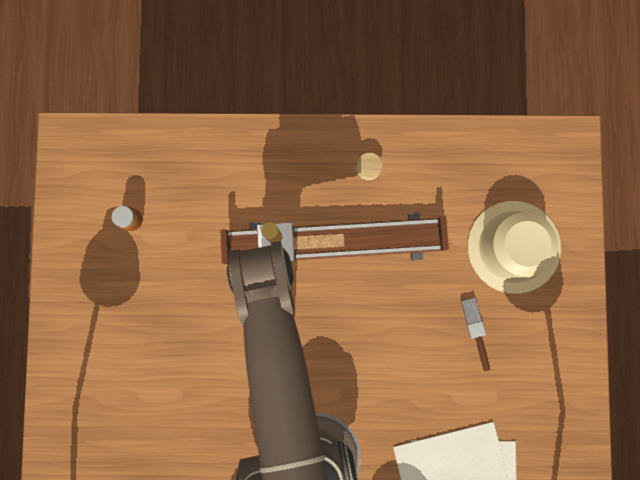

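The top view shows the carriage at joint ≈0.38, above the cork's upper end (297,241). The weight is upright at (271,231). Next I release, move the open fingers ahead along the post's path, and measure the run.

Emit:
{"method": "apply_moves", "body": {
  "plan": [
    {"linear":[0,0,0],"delta_rot":[0,0,0],"fingers":0.1},
    {"linear":[-0.03,0,0.001],"delta_rot":[0,0,0],"fingers":0.1},
    {"linear":[-0.07,0,0.0025],"delta_rot":[0,0,0],"fingers":0.1},
    {"linear":[-0.07,0,0.0025],"delta_rot":[0,0,0],"fingers":0.1},
    {"linear":[-0.07,0,0.0025],"delta_rot":[0,0,0],"fingers":0.1},
    {"linear":[-0.04,0,0.0014],"delta_rot":[0,0,0],"fingers":0.1}
  ],
  "newtons": 20
}}

```text
t: 8.7
tool_pos: [0.4967, -0.0415, 0.1273]
tool_rot: [0.0, 0.682, 0.732, 0.0]
wrist_force: [-0.1, 0.4, -0.1]
opening: 0.0469
finger_force: 0.0
```

```bash
python3 - <<'E'
from h import *
from plant import arm
for i in range(2):
    t=arm.sense()["t"]; c=arm.camera("top"); np.savez(f"r{i}.npz",**c); n,X,j,p=joint(c); print(t,n,X,j*.3805/.3774)
s=arm.sense(); print(s["t"],s["tool_pos"],s["opening"],s["wrist_force"])
E
```

```text
8.7 219 [0.59690178 0.05390518 0.27875089] 0.3265623417350658
8.75 219 [0.59776701 0.04499671 0.27837501] 0.3175412389166522
8.8 [ 0.49676668 -0.04157313  0.12720456] 0.047182394057636044 [ 0.17468017  0.54658864 -0.18340402]
```

```bash
python3 - <<'E'
from h import *
from plant import arm
from scipy.optimize import least_squares
D=[(8.7,.32656),(8.75,.31754)]
for i in (2,3):
    t=arm.sense()["t"]; c=arm.camera("top"); np.savez(f"r{i}.npz",**c); n,X,j,p=joint(c); D.append((t,j*.3805/.3774)); print(t,n,D[-1][1])
T,J=np.array(D).T
def f(p,T): 
    t=np.maximum(T-p[1],0);k=p[0];return .3805-.343/k*(t-(1-np.exp(-k*t))/k)
r=least_squares(lambda p:np.r_[(f(p,T)-J)/.0007,(p[0]-.8)/.3,(p[1]-8.13)/.03],[.8,8.13]);print(r.x,f(r.x,T)-J,arm.sense()["t"])
g=np.arange(8.9,9.8,.05);x=f(r.x,g);print(np.c_[g,x,-np.gradient(x,.05)].round(4))
print(arm.sense()["tool_pos"])
E
```

```text
8.8 225 0.3079818472548357
8.85 223 0.29815020254400765
[0.59542287 8.10567319] [-8.22253447e-05  5.53716130e-05  1.46801700e-04 -5.54563960e-05] 8.9
[[8.9    0.2875 0.2224]
 [8.95   0.2764 0.2276]
 [9.     0.2648 0.2378]
 [9.05   0.2526 0.2477]
 [9.1    0.24   0.2573]
 [9.15   0.2269 0.2667]
 [9.2    0.2133 0.2758]
 [9.25   0.1993 0.2846]
 [9.3    0.1849 0.2931]
 [9.35   0.17   0.3014]
 [9.4    0.1547 0.3095]
 [9.45   0.139  0.3173]
 [9.5    0.123  0.3249]
 [9.55   0.1066 0.3323]
 [9.6    0.0898 0.3394]
 [9.65   0.0726 0.3463]
 [9.7    0.0551 0.3531]
 [9.75   0.0373 0.3596]
 [9.8    0.0192 0.3628]]
[ 0.49651308 -0.03974093  0.12735563]
```

Emit:
{"method": "apply_moves", "body": {
  "plan": [
    {"linear":[0,-0.001,0],"delta_rot":[0,0,0],"fingers":-0.1},
    {"linear":[-0.014,0,0.0005],"delta_rot":[0,0,0],"fingers":-0.1},
    {"linear":[-0.048,0,0.0017],"delta_rot":[0,0,0],"fingers":-0.1},
    {"linear":[-0.057,0,0.002],"delta_rot":[0,0,0],"fingers":-0.7},
    {"linear":[-0.059,0,0.0021],"delta_rot":[0,0,0],"fingers":-0.7},
    {"linear":[-0.053,0,0.0019],"delta_rot":[0,0,0],"fingers":-0.7},
    {"linear":[-0.045,0,0.0016],"delta_rot":[0,0,0],"fingers":-0.7},
    {"linear":[-0.037,0,0.0013],"delta_rot":[0,0,0],"fingers":-0.7}
  ],
  "newtons": 20
}}

```text
t: 9.7
tool_pos: [0.5072, -0.1973, 0.1223]
tool_rot: [0.0, 0.681, 0.732, -0.0]
wrist_force: [-0.2, -0.4, 1.4]
opening: 0.0232
finger_force: 21.3
```

Emit:
{"method": "apply_moves", "body": {
  "plan": [
    {"linear":[-0.029,0,0.001],"delta_rot":[0,0,0],"fingers":-0.7},
    {"linear":[-0.022,0,0.0008],"delta_rot":[0,0,0],"fingers":-0.7},
    {"linear":[-0.016,0,0.0006],"delta_rot":[0,0,0],"fingers":-0.7},
    {"linear":[-0.01,0,0.0003],"delta_rot":[0,0,0],"fingers":-0.7},
    {"linear":[-0.005,0,0.0002],"delta_rot":[0,0,0],"fingers":-0.7},
    {"linear":[-0.002,0,0.0001],"delta_rot":[0,0,0],"fingers":-0.7},
    {"linear":[0,0,0],"delta_rot":[0,0,0],"fingers":-0.7},
    {"linear":[0,0,0],"delta_rot":[0,0,0],"fingers":-0.7}
  ]
}}

```text
t: 10.5
tool_pos: [0.5102, -0.2376, 0.1209]
tool_rot: [0.0, 0.681, 0.732, 0.0]
wrist_force: [-1.5, -1.0, 4.7]
opening: 0.0233
finger_force: 21.6
```

```bash
python3 - <<'E'
from h import *
from plant import arm
c=arm.camera("top"); n,X,j,p=joint(c); print(n,X,j*.3805/.3774)
s=arm.sense(); print(s["t"],s["tool_pos"],s["opening"],s["finger_force"],s["wrist_force"],(s["tool_pos"]-np.array([.5131,-.2795,.1195]))@U)
cv2.imwrite("pics/end.png",np.hstack([c["img"][150:350,300:560,::-1],arm.camera("scene")["img"][180:380,150:450,::-1]]))
E
```

```text
234 [ 0.6170596  -0.22254448  0.26874284] 0.047102038076111796
10.55 [ 0.51016134 -0.23758705  0.1209128 ] 0.023257645592568963 21.564827263355255 [-2.57275216 -1.61535868  4.7375336 ] 0.04201577158615
```

View pics/end.png

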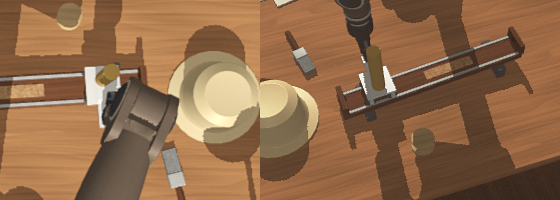

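The final views show the carriage held about 47 mm above the low stop, off the cork. The weight is upright at its original spot on the deck.

```bash
python3 -c "
from plant import arm
print(arm.sense()['joint_vel']); print(arm.sign_off())"
```

```text
[ 0.00109031 -0.00138974 -0.00028957  0.00112803  0.00046987 -0.00026195]
the job is handed in; nothing more can be done
None
```

The carriage was drawn up to about 0.38, let go to run down over the whole strip untouched, and caught just below it; it was handed in held still at about 0.047, with the weight upright and not visibly shifted in the camera checks (it wasn't watched during the catch itself).

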